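# Seat a porcelain filter funnel in a filtration port

## Task

Lift the white porcelain filter funnel out of its rack, set its cone into the open grey collar on top of the filtration station, and press it straight down, firmly but without jamming it, until the collar has slid all the way down and the funnel sits solidly home. Then let go and leave it upright in the port. Porcelain cracks: push with no more than about 20 N, and leave the other glassware where it stands.

Things in the scene. Friction and masses are not known exactly. Their poses are not given: they have to be found in the camera images.
- funnel_center (a point): White porcelain funnel, 0.11 to 0.22 kg: open cup 52 mm across (rim bead 53.6), 60 mm tall, 4 mm wall; below it a solid cone, 42 mm across at the cup's underside, 20 mm at its tip, 30 mm long. Point: on the axis half-way up the cup, 30 mm below the rim, 60 mm above the tip. z up. It hangs by the cup's underside in the rack; lift straight out, gripping across the cup from above.
- rack: White plastic rack, fixed, 110 x 120 mm, 50 mm tall, with a 47 mm hole in the middle of its top in which the funnel hangs. Origin: centre of its underside, on the bench. z up.
- station: Filtration station, fixed: steel box 140 x 170 x 50 mm, on it a steel port tube 72 mm across, 86 mm high. Origin: centre of underside, z up. In the port a 64 mm metal insert (rigid), in it a grey collar with a conical hole matching the cone: 37.6 mm at its top, 20 mm at its bottom, 24 mm deep. The collar starts 8 to 9 mm up, slides down against about 4 N friction to a hard stop, and stays there.
- port (a point): Point on the port's axis 100 mm above the bench: the nominal top of the insert, which is set up to 10 mm higher or lower each time, unseen in this reading. At its stop the collar's top is 2 mm above the insert. Funnel centre above this point: nominally 38 mm when home (28 to 48 in truth), 8 to 9 mm higher when the cone first nests. A steady 14 to 20 N push down shows it is home.
- media_bottle: Bystander: clear glass bottle with orange cap, 68 mm across, 125 mm tall. Origin at the centre of its underside.
- beaker: Bystander: glass beaker, 68 mm across, 85 mm tall. Origin at the centre of its underside.
- jar: Bystander: amber glass jar with white cap, 60 mm across, 70 mm tall. Origin at the centre of its underside.
Not all that is in view belongs to the job. What is shaped like the part that bears funnel_center but green is not meant.

How it is judged:
By the outcome, as a careful person would: the job done as asked, in the order asked, and still so for the second after the job is handed in, with the robot touching nothing.
It also fails if it takes over 51 s, if anything falls off the work surface, if the arm or the gripper's body presses on something with over 40 N, if the wrist force passes 120 N, or if a joint passes its speed limit or range.

## Robot

A 6-joint arm with a two-finger parallel gripper is mounted at the origin on the work surface. World frame = base frame: x ahead of the robot, y to its left, z up, the work surface at z = 0. Lengths are in m, angles in degrees, forces in N, time in s.
With the tool pointing down it reaches from about 0.375 to 0.9 m from the base axis. Payload 3.1 kg.
Tool frame: the origin (TCP) lies on the centre line of the jaws, within the pads' length; the fingertips stand bot.nose_length ahead of it and the grasp point (between the pads) lies 2 mm behind it (bot.nose_length is the distance from the TCP to the fingertips, in m); z points along the fingers, y is the direction in which the jaws open and shut (so a half turn about z gives the same grasp; the last joint's range is limited). The gripper opens to 87 mm and grips with 3 to 60 N. Pads are 19 mm wide; open, the fingers measure 117 mm over their backs; the gripper's body (75 mm by 190 mm) begins 51 mm behind the grasp point.
Start: joints at [-74.227, 30.224, 82.088, -0, 67.689, -10.227], TCP at [0.274, -0.562, 0.215] pointing down, gripper open.
Joint ranges: [-176.69, 176.69], [-43.24, 126.21], [12.49, 139.97], [-82, 262], [0, 151.66], [-163.58, 163.58]. Speed limits (degrees/s): [159.86, 159.86, 180, 180, 180, 180].

## Interface

Orientations are given as a 3x3 rotation matrix whose columns are the frame's x, y, z axes.
In Python, from rig import bot, optics, hand_in gives the robot as it stands. The module is installed in compiled form; this text tells all that it offers.
- The arm moves only by the tool move_arm, never from a script. Its argument "series" is a list of rows, each a list of 5 numbers: the shift along the tool's x, y, z in m, then the turn about the tool's z in rad, then the finger opening in m, from 0 to 0.087. In form: [[dx, dy, dz, roll, grip], ...]. A call has 1 to 5 rows; each row is the pose to reach, as a shift and turn from the pose measured when the call began, along the tool's axes at that moment; what a row does not reach only later rows make up. A row lasts 1/8 s, in which the tool goes at most 62.5 mm and 10.7 degrees, less where a joint would pass 70% of its speed; a pose out of reach is approached as far as the arm can. A call with a gripper value outside its range is refused whole. The fingers move at their own pace and stop on an object; the grip force is fixed at half the most. Time passes only in rows, so rows that repeat a pose let the fingers close. It gives the time, the measured TCP pose, the force and the opening at its end, in the units of the state.
- bot.read_state(): the state, without advancing time (a new reading comes with each control period).
- optics.capture(name): name is "scene" or "top"; returns the picture (420x560x3 uint8, red, green, blue); there is no depth.
- optics.camera_params(name): a dict with "vfov" (degrees; the focal length in pixels is half the picture's height over the tangent of half this angle, whatever the lens; pixels are square), "cx", "cy" (the principal point, pixels), "world_from_camera" (4x4, takes a point from camera to world coordinates). Camera axes: x right, y down, z forward; pixel columns grow to the right and rows downward; lengths in m; the calibration is good to about 2 mm. A picture is of the moment at which its call begins. camera_params takes no time and is no camera call.
- hand_in(): hands the job in, once; it reports no verdict.
The state is a dict: "time_s": time; "joint_positions": joint angles; "qvel": joint speeds; "tau": joint torques, N m; "position": TCP position; "tcp_rot": TCP orientation; "force": force on the tool from outside, world axes, zero at the start; "moment": the same for the moment, N m; "opening": opening from 0.0 (shut) to 1.0 (fully open).
Only numpy, scipy, OpenCV 4.12 (cv2) and the standard library are available. Lean on these libraries where they do the work, as an engineer would, in place of code of your own. Each camera call takes 0.05 s, during which the arm holds its last target. There are 200 camera calls.

## Working session

There is one attempt and no reset: what is moved stays moved. The work goes in short steps, Python scripts to look and compute and a tool call to move; the robot and the scene stay as the last step left them, time stands still between calls to the robot, and variables do not carry over. Pictures are saved under pics/ and viewed, on a budget of 10 in all, crops included, one or two more only if the job needs it, and the job is handed in when it is done.

Besides the shell and the picture viewer there is one more tool, called after "Emit:" by a JSON object that holds its "fn" and its "kwargs", one argument or row to a line. move_arm: Moves the arm, as the interface text tells. Its arguments: {"type":"object","properties":{"series":{"type":"array"}},"required":["series"]}

```bash
mkdir -p pics; python3 - <<'E'
from rig import bot,optics
import cv2,numpy as np
s=bot.read_state(); print(s['time_s'],s['position'],s['tcp_rot'],s['force'],s['opening'],bot.nose_length)
for n in('scene','top'):
    im=optics.capture(n); cv2.imwrite(f'pics/{n}0.png',im[:,:,::-1]); p=optics.camera_params(n); print(n,p)
E
```

```text
0.0 [ 0.27380649 -0.56099849  0.21378314] [[ 8.98799742e-01  4.38359079e-01 -5.83573965e-04]
 [ 4.38359304e-01 -8.98797458e-01  2.06173351e-03]
 [ 3.79264807e-04 -2.10890062e-03 -9.99997704e-01]] [-0.853677    0.16542665  0.21153828] 0.9997258087618037 0.017
scene {'vfov': 47.69168544324185, 'cx': 284.43982003761914, 'cy': 220.2958509622078, 'world_from_camera': array([[ 0.28843484,  0.71057013, -0.6417908 ,  1.60224992],
       [ 0.95735338, -0.22572822,  0.18033655, -0.2818517 ],
       [-0.01672853, -0.66643593, -0.7453746 ,  1.24616588],
       [ 0.        ,  0.        ,  0.        ,  1.        ]])}
top {'vfov': 46.76429003423676, 'cx': 279.00530602931553, 'cy': 211.84043126461728, 'world_from_camera': array([[-0.01557115, -0.97803604,  0.20785344,  0.24945204],
       [-0.9998593 ,  0.01652777,  0.00286642,  0.01926961],
       [-0.00623881, -0.20777956, -0.97815578,  1.69641736],
       [ 0.        ,  0.        ,  0.        ,  1.        ]])}
```

View pics/scene0.png

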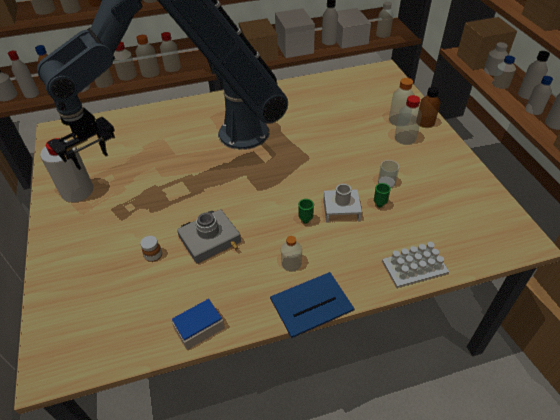

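View pics/top0.png

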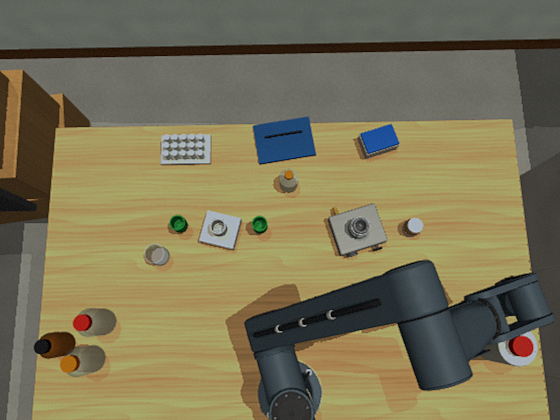

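The scene view shows the white funnel in its white rack at about (343,193), or (218,228) in top. The green look-alikes are at (306,210) and (382,194) in scene, and (260,224) and (179,224) in top. Only the white one in the rack fits the description. The station is at (206,225) in scene and (358,227) in top. I'll confirm this in one enlarged crop montage.

```bash
python3 - <<'E'
import cv2,numpy as np
t=cv2.imread('pics/top0.png'); s=cv2.imread('pics/scene0.png')
def c(im,x,y,w=66,h=50,k=6):
    r=cv2.resize(im[y:y+h,x:x+w],None,fx=k,fy=k,interpolation=cv2.INTER_CUBIC)
    r=np.clip(r*1.3,0,255).astype(np.uint8)
    for i in range(0,w,10): cv2.putText(r,str(x+i),(i*k,9),0,.33,(0,0,255)); cv2.line(r,(i*k,10),(i*k,16),(0,0,255))
    for i in range(0,h,10): cv2.putText(r,str(y+i),(0,i*k+4),0,.33,(255,0,255)); cv2.line(r,(22,i*k),(28,i*k),(255,0,255))
    return r
m=np.vstack([np.hstack([c(t,190,203),c(t,325,200)]),np.hstack([c(s,312,173),c(s,174,202)])])
cv2.imwrite('pics/crop1.png',m)
E
```

```text
(no output)
```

View pics/crop1.png

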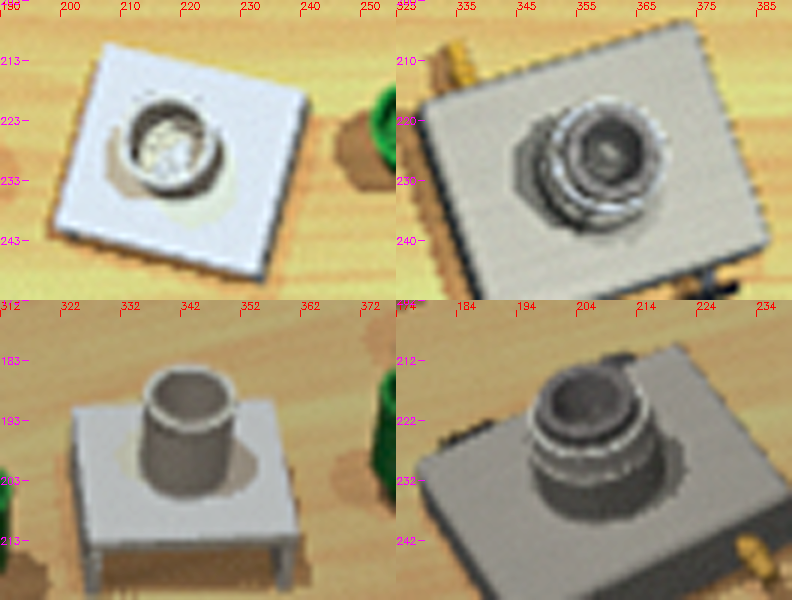

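```bash
cat > h.py <<'E'
import numpy as np
from rig import bot,optics
P={n:optics.camera_params(n) for n in('scene','top')}
def ray(n,u,v):
    p=P[n];f=210/np.tan(np.radians(p['vfov']/2));T=p['world_from_camera']
    d=T[:3,:3]@[(u-p['cx'])/f,(v-p['cy'])/f,1];return T[:3,3],d/np.linalg.norm(d)
def atz(n,u,v,z):
    o,d=ray(n,u,v);return o+d*(z-o[2])/d[2]
def tri(a,b):
    A=np.zeros((3,3));y=np.zeros(3);R=[]
    for n,q in(('scene',a),('top',b)):
        o,d=ray(n,*q);M=np.eye(3)-np.outer(d,d);A+=M;y+=M@o;R.append((o,d))
    x=np.linalg.solve(A,y);return x,[np.linalg.norm((np.eye(3)-np.outer(d,d))@(x-o)) for o,d in R]
def proj(n,X):
    p=P[n];f=210/np.tan(np.radians(p['vfov']/2));T=np.linalg.inv(p['world_from_camera'])
    c=T[:3,:3]@X+T[:3,3];return f*c[0]/c[2]+p['cx'],f*c[1]/c[2]+p['cy']
E
python3 - <<'E'
from h import *
np.set_printoptions(precision=4,suppress=True)
print('rim',tri((342.7,187.8),(217.5,227.2)),atz('scene',342.7,187.8,.11),atz('top',217.5,227.2,.11))
t=[(105,43),(310,95),(263,282),(52,235)]; c=[atz('top',190+x/6-.5,203+y/6-.5,.05) for x,y in t]
print('rack',np.array(c),np.mean(c,0),[np.linalg.norm(c[i]-c[i-1]) for i in range(4)])
c=[atz('scene',312+x/6-.5,173+y/6-.5,.05) for x,y in [(73,108),(273,102),(298,240),(84,245)]]
print('rack scene',np.mean(c,0),[np.linalg.norm(c[i]-c[i-1]) for i in range(4)])
print('collar',tri((205.8,217.8),(360,224.8)),[(atz('scene',205.8,217.8,z),atz('top',360,224.8,z)) for z in(.1,.11,.12)])
c=[atz('top',325+x/6-.5,200+y/6-.5,.05) for x,y in [(29,102),(297,20),(374,243)]]
print('station',np.array(c),(c[0]+c[2])/2,[np.linalg.norm(c[i]-c[i-1]) for i in range(3)])
print('others: beaker',atz('top',157,262,0),'jar',atz('top',414,226,.07),'bottle',atz('top',289,187,.05),'greens',atz('top',260,224,.06),atz('top',179,224,.06))
E
```

```text
rim (array([0.5382, 0.2282, 0.106 ]), [np.float64(0.0012477096108302155), np.float64(0.001247709610830294)]) [0.5419 0.2251 0.11  ] [0.5379 0.2289 0.11  ]
rack [[0.6112 0.274  0.05  ]
 [0.5786 0.1553 0.05  ]
 [0.4706 0.1819 0.05  ]
 [0.4996 0.3025 0.05  ]] [0.54   0.2284 0.05  ] [np.float64(0.11526245731078932), np.float64(0.12310888125176116), np.float64(0.11119680501981442), np.float64(0.12402062376925298)]
rack scene [0.5473 0.2244 0.05  ] [np.float64(0.11084350636023338), np.float64(0.11918662348400305), np.float64(0.11194369578088312), np.float64(0.12183577522749368)]
collar (array([ 0.5377, -0.2452,  0.1109]), [np.float64(0.0012978334061698718), np.float64(0.0012978334061699089)]) [(array([ 0.5272, -0.2461,  0.1   ]), array([ 0.5399, -0.2457,  0.1   ])), (array([ 0.5365, -0.2464,  0.11  ]), array([ 0.5381, -0.244 ,  0.11  ])), (array([ 0.5459, -0.2467,  0.12  ]), array([ 0.5363, -0.2424,  0.12  ]))]
station [[ 0.5799 -0.1496  0.05  ]
 [ 0.6257 -0.3065  0.05  ]
 [ 0.4947 -0.3429  0.05  ]] [ 0.5373 -0.2463  0.05  ] [np.float64(0.21132366634636568), np.float64(0.1634391939254885), np.float64(0.13603020206493266)]
others: beaker [0.4377 0.454  0.    ] jar [ 0.5382 -0.4336  0.07  ] bottle [ 0.6877 -0.0123  0.05  ] greens [0.5557 0.0899 0.06  ] [0.5603 0.3678 0.06  ]
```

The crop confirms that the white funnel hangs in the white rack. Its rim is at about (0.539, 0.228, 0.11), and both views and the rack centre agree. The collar is at about (0.5375, -0.2455), with its top near z 0.11, and this matches the station box centre. I'm lifting and moving over the rack now.

Emit:
{"fn": "move_arm", "kwargs": {
  "series": [
    [0,0,-0.045,0,0.087],
    [0.042,-0.043,-0.045,0,0.087],
    [0.084,-0.086,-0.045,0,0.087],
    [0.126,-0.129,-0.045,0,0.087],
    [0.168,-0.172,-0.045,0,0.087]
  ]
}}

```text
time_s: 0.72
position: [0.3496, -0.3309, 0.259]
tcp_rot: [[0.899, 0.438, -0.001], [0.438, -0.899, 0.002], [0.001, -0.002, -1.0]]
force: [0.5, -0.1, -0.1]
opening: 1.002
```

Emit:
{"fn": "move_arm", "kwargs": {
  "series": [
    [0.042,-0.043,0,0,0.087],
    [0.084,-0.086,0,0,0.087],
    [0.126,-0.129,0,0,0.087],
    [0.168,-0.172,0,0,0.087],
    [0.21,-0.215,0,0,0.087]
  ]
}}

```text
time_s: 1.35
position: [0.4445, -0.0437, 0.2596]
tcp_rot: [[0.899, 0.438, -0.0], [0.438, -0.899, 0.002], [0.001, -0.002, -1.0]]
force: [0.9, -0.1, 0.4]
opening: 1.001
```

Emit:
{"fn": "move_arm", "kwargs": {
  "series": [
    [0.042,-0.042,0,0,0.087],
    [0.084,-0.084,0,0,0.087],
    [0.126,-0.126,0.02,0,0.087],
    [0.168,-0.168,0.04,0,0.087],
    [0.204,-0.203,0.06,0,0.087]
  ]
}}

```text
time_s: 1.98
position: [0.5393, 0.2304, 0.1993]
tcp_rot: [[0.899, 0.438, -0.001], [0.438, -0.899, 0.002], [0.0, -0.002, -1.0]]
force: [0.4, -0.9, -0.4]
opening: 1.001
```

Emit:
{"fn": "move_arm", "kwargs": {
  "series": [
    [0,0,0.02,0,0.087],
    [0,0,0.03,0,0.087],
    [0,0,0.03,0,0.087]
  ]
}}

```text
time_s: 2.35
position: [0.5385, 0.2298, 0.1684]
tcp_rot: [[0.899, 0.438, -0.003], [0.438, -0.899, 0.002], [-0.002, -0.003, -1.0]]
force: [0.1, -1.2, 1.1]
opening: 0.999
```

```bash
cat > look.py <<'E'
import sys,cv2
from h import *
# name x y z half : crops around a world point in both views
name=sys.argv[1];X=np.array([float(a) for a in sys.argv[2:5]]);w,h,k=56,56,7
s=bot.read_state();print(s['time_s'],s['position'],s['force'],s['opening'])
out=[]
for n in('top','scene'):
    im=optics.capture(n)[:,:,::-1];u,v=proj(n,X);x,y=int(u)-w//2,int(v)-h//2
    r=cv2.resize(im[y:y+h,x:x+w],None,fx=k,fy=k,interpolation=cv2.INTER_CUBIC);r=np.clip(r*1.3,0,255).astype(np.uint8)
    for i in range(0,w,10): cv2.putText(r,str(x+i),(i*k,9),0,.33,(0,0,255)); cv2.line(r,(i*k,10),(i*k,16),(0,0,255))
    for i in range(0,h,10): cv2.putText(r,str(y+i),(0,i*k+4),0,.33,(255,0,255)); cv2.line(r,(22,i*k),(28,i*k),(255,0,255))
    out.append(r)
cv2.imwrite(f'pics/{name}.png',np.hstack(out))
E
python3 look.py above 0.539 0.228 0.14
```

```text
2.35 [0.53849422 0.22984731 0.16844129] [ 0.13311413 -1.21106342  1.07343453] 0.9993223294325806
```

View pics/above.png

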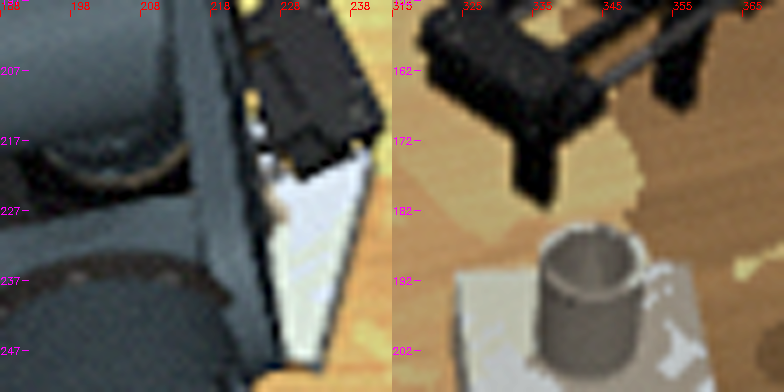

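```bash
python3 - <<'E'
from h import *
t=np.array([0.5385,0.2298,0.1514]);y=np.array([.438,-.899,0])
print(proj('scene',t),proj('scene',t+y*.0435),proj('scene',t-y*.0435),proj('scene',[.539,.229,.11]),proj('scene',[.541,.227,.11]))
E
```

```text
(np.float64(344.5593149676895), np.float64(177.95960282172595)) (np.float64(335.64084179275045), np.float64(184.201158275119)) (np.float64(353.2642190427505), np.float64(171.86751279294907)) (np.float64(343.45312685791527), np.float64(186.99491505356616)) (np.float64(343.1206163567571), np.float64(187.51038399130695))
```

The scene view shows the cup rim at about (343,188.5) and the fingertips at about (335,180) and (355,166). The tips sit about 5 px higher than the TCP pose predicts, so I'll go lower and check again with a wider crop before closing.

Emit:
{"fn": "move_arm", "kwargs": {
  "series": [
    [0,0,0.015,0,0.087],
    [0,0,0.027,0,0.087],
    [0,0,0.027,0,0.087]
  ]
}}

```text
time_s: 2.82
position: [0.5386, 0.2294, 0.1415]
tcp_rot: [[0.899, 0.437, -0.003], [0.437, -0.899, 0.002], [-0.002, -0.003, -1.0]]
force: [-0.6, -0.4, 0.2]
opening: 1.001
```

```bash
python3 - <<'E'
from h import *
import cv2
s=bot.read_state();print(s['position'],s['force'],s['moment'])
im=optics.capture('scene')[:,:,::-1].copy()
x,y,w,h,k=300,120,80,75,8
r=np.clip(cv2.resize(im[y:y+h,x:x+w],None,fx=k,fy=k,interpolation=cv2.INTER_CUBIC)*1.6,0,255).astype(np.uint8)
p=s['position'];R=s['tcp_rot']
def dot(X,c):
    u,v=proj('scene',X);cv2.circle(r,(int((u-x+.5)*k),int((v-y+.5)*k)),3,c,-1)
dot(p,(0,255,0))
for a in(-.051,.051): 
  for b in (-.0095,.0095): dot(p+R@[b,a,.017],(0,0,255))
for t in np.linspace(0,6.28,24): dot(np.array([.539+.0268*np.cos(t),.2285+.0268*np.sin(t),.11]),(255,0,0))
cv2.imwrite('pics/near.png',r)
E
```

```text
[0.53857975 0.22940939 0.1414574 ] [-0.57161266 -0.37003726  0.19435969] [ 0.00634953 -0.02886491  0.0021794 ]
```

View pics/near.png

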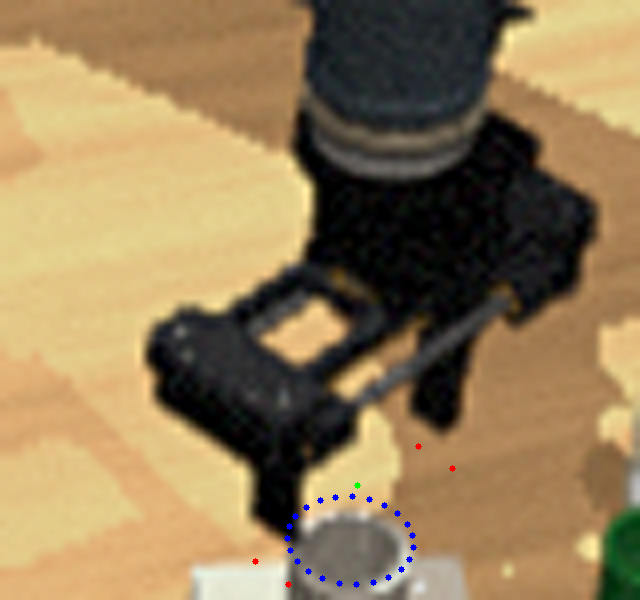

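The scene view shows the rim where I predicted it, centre about (343.7,188.5). The fingertips are still about 5.7 px above the predicted spot, so either the hand is about 25 mm too far back in x or about 25 mm too high. The top view can tell which.

```bash
python3 - <<'E'
from h import *
import cv2
s=bot.read_state();p=s['position'];R=s['tcp_rot']
out=[]
for n,x,y,w,h in(('top',185,185,80,75),('scene',300,110,80,75)):
    im=optics.capture(n)[:,:,::-1].copy();k=5 if n=='scene' else 5
    r=np.clip(cv2.resize(im[y:y+h,x:x+w],None,fx=k,fy=k,interpolation=cv2.INTER_CUBIC)*1.8+15,0,255).astype(np.uint8)
    def pt(X):
        u,v=proj(n,X);return int((u-x+.5)*k),int((v-y+.5)*k)
    for z,c in((-.049,(0,255,0)),(-.089,(255,255,0))):
        for a,b in((1,1),(1,-1),(-1,1),(-1,-1)):
            cv2.circle(r,pt(p+R@[a*.0375,b*.095,z]),3,c,-1)
    for b in(-1,1):
        for a in(-1,1): cv2.circle(r,pt(p+R@[a*.0095,b*.051,.017]),3,(0,0,255),-1)
    out.append(r)
cv2.imwrite('pics/box.png',np.hstack(out))
E
```

```text
(no output)
```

View pics/box.png

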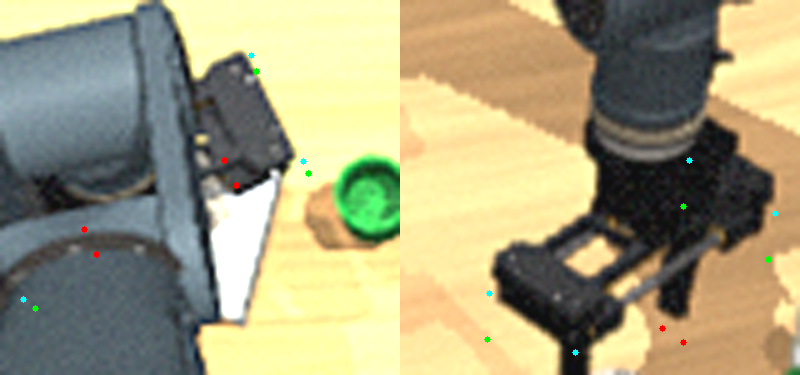

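In the top view the hand is not displaced backwards, so it just appears about 25 mm higher than the stated geometry. Descending is safe either way, so I'll go down, watch the force and check the overlap before closing.

Emit:
{"fn": "move_arm", "kwargs": {
  "series": [
    [0,0.001,0.015,0,0.087],
    [0,0.001,0.03,0,0.087],
    [0,0.001,0.045,0,0.087],
    [0,0.001,0.06,0,0.087],
    [0,0.001,0.06,0,0.087]
  ]
}}

```text
time_s: 3.6
position: [0.5391, 0.2289, 0.081]
tcp_rot: [[0.899, 0.437, -0.003], [0.437, -0.899, 0.002], [-0.002, -0.003, -1.0]]
force: [-0.1, 0.7, -0.0]
opening: 1.001
```

```bash
cat > sc.py <<'E'
import sys,cv2
from h import *
name,cam,x,y,w,h,k=sys.argv[1],sys.argv[2],*map(int,sys.argv[3:8])
s=bot.read_state();print(s['time_s'],s['position'],s['force'],s['moment'],s['opening'])
r=np.clip(cv2.resize(optics.capture(cam)[y:y+h,x:x+w,::-1],None,fx=k,fy=k,interpolation=cv2.INTER_CUBIC)*1.7+10,0,255).astype(np.uint8)
for i in range(0,w,10): cv2.putText(r,str(x+i),(i*k,9),0,.33,(0,0,255)); cv2.line(r,(i*k,10),(i*k,16),(0,0,255))
for i in range(0,h,10): cv2.putText(r,str(y+i),(0,i*k+4),0,.33,(255,0,255))
cv2.imwrite(f'pics/{name}.png',r)
E
python3 sc.py low scene 300 135 80 80 7
```

```text
3.6 [0.53906348 0.22889739 0.08103719] [-0.11210494  0.68704545 -0.01161707] [-0.04429597  0.02505661  0.04351425] 1.001133766448902
```

View pics/low.png

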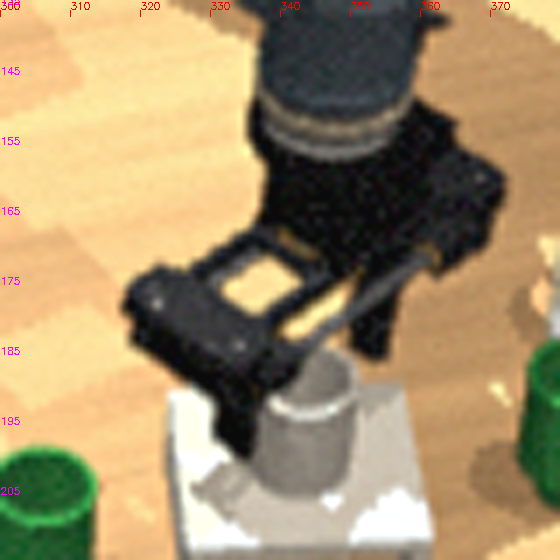

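The near fingertip reaches about row 200, well beside the cup wall, and the cup lies between the jaws. I'll go down 5 mm more and close.

Emit:
{"fn": "move_arm", "kwargs": {
  "series": [
    [0,0,0.005,0,0.087],
    [0,0,0.005,0,0.06],
    [0,0,0.005,0,0.045],
    [0,0,0.005,0,0.04],
    [0,0,0.005,0,0.04]
  ]
}}

```text
time_s: 4.28
position: [0.5401, 0.229, 0.0772]
tcp_rot: [[0.899, 0.438, -0.001], [0.438, -0.899, 0.002], [0.0, -0.002, -1.0]]
force: [0.2, -0.2, 0.9]
opening: 0.629
```

Emit:
{"fn": "move_arm", "kwargs": {
  "series": [
    [0,0,0,0,0.04],
    [0,0,0,0,0.04],
    [0,0,0,0,0.04]
  ]
}}

```text
time_s: 4.65
position: [0.5401, 0.229, 0.0772]
tcp_rot: [[0.899, 0.438, -0.001], [0.438, -0.899, 0.002], [0.0, -0.002, -1.0]]
force: [0.1, -0.9, 0.3]
opening: 0.6
```

The fingers stopped at 52 mm, which is the cup body below the bead. I'm lifting straight up.

Emit:
{"fn": "move_arm", "kwargs": {
  "series": [
    [0,0,-0.01,0,0.04],
    [0,0,-0.025,0,0.04],
    [0,0,-0.05,0,0.04],
    [0,0,-0.08,0,0.04],
    [0,0,-0.11,0,0.04]
  ]
}}

```text
time_s: 5.28
position: [0.5401, 0.2288, 0.1893]
tcp_rot: [[0.899, 0.438, 0.0], [0.438, -0.899, 0.002], [0.001, -0.002, -1.0]]
force: [0.1, 0.4, -1.4]
opening: 0.596
```

Emit:
{"fn": "move_arm", "kwargs": {
  "series": [
    [0,0,-0.03,0,0.04],
    [0,0,-0.03,0,0.04]
  ]
}}

```text
time_s: 5.52
position: [0.5422, 0.2293, 0.2231]
tcp_rot: [[0.899, 0.438, 0.008], [0.438, -0.899, 0.004], [0.009, 0.0, -1.0]]
force: [-0.8, 0.9, -1.7]
opening: 0.596
```

```bash
python3 sc.py lift scene 295 100 90 85 7
```

```text
5.525 [0.54222084 0.22934543 0.22313709] [-0.83890207  0.90649354 -1.68184662] [0.03917097 0.04428881 0.0067094 ] 0.5961195908947353
```

View pics/lift.png

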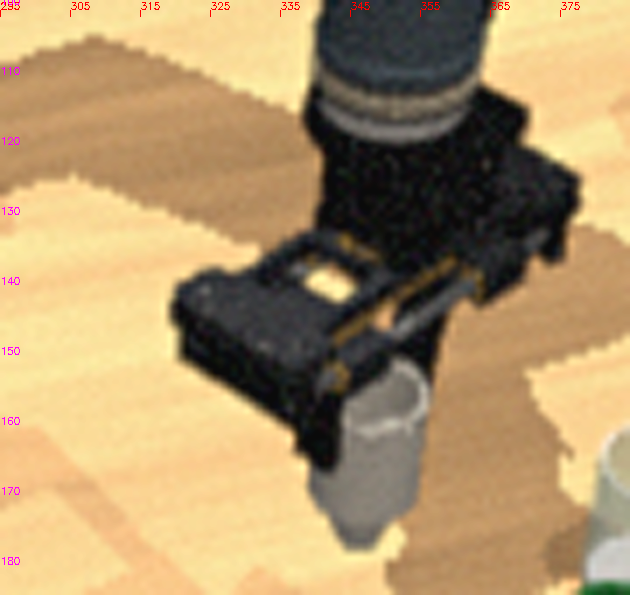

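The funnel is held and clear of the rack, with its rim near (348,157) and its tip near (345.5,178). I'll compare the picture with what an upright axis should look like.

```bash
python3 - <<'E'
from h import *
s=bot.read_state();p=s['position'];print(p,s['force'])
k=lambda q:[round((q[0]-295+.5)*7),round((q[1]-100+.5)*7)]
for z in(.04,.03,.02,.01,0,-.01,-.02,-.03,-.05,-.06): print(z,k(proj('scene',p+[0,0,z])))
print([k(proj('scene',[.5405,.229,z+.146])) for z in (.11,.05,.02)])
E
```

```text
[0.54075806 0.22897301 0.22104983] [ 0.17871098 -0.58682464 -2.01471379]
0.04 [369, 376]
0.03 [368, 393]
0.02 [366, 409]
0.01 [364, 426]
0 [362, 442]
-0.01 [361, 459]
-0.02 [359, 475]
-0.03 [357, 491]
-0.05 [354, 522]
-0.06 [352, 538]
[[368, 384], [358, 483], [353, 530]]
```

The funnel hangs upright with no slip, so its centre is about 3 mm above the TCP. I'm carrying it over to the station.

Emit:
{"fn": "move_arm", "kwargs": {
  "series": [
    [-0.011,0.022,0,0,0.04],
    [-0.033,0.067,0,0,0.04],
    [-0.055,0.112,0,0,0.04],
    [-0.078,0.157,0,0,0.04],
    [-0.1,0.202,0,0,0.04]
  ]
}}

```text
time_s: 6.2
position: [0.5378, 0.0023, 0.2189]
tcp_rot: [[0.899, 0.438, 0.001], [0.438, -0.899, 0.004], [0.002, -0.003, -1.0]]
force: [0.6, -0.6, -1.3]
opening: 0.599
```

Emit:
{"fn": "move_arm", "kwargs": {
  "series": [
    [-0.022,0.045,0,0,0.04],
    [-0.044,0.09,0,0,0.04],
    [-0.066,0.134,0,0,0.04],
    [-0.085,0.172,0,0,0.04],
    [-0.1,0.202,0,0,0.04]
  ]
}}

```text
time_s: 6.82
position: [0.5352, -0.2245, 0.2165]
tcp_rot: [[0.9, 0.437, -0.002], [0.437, -0.9, 0.005], [0.001, -0.006, -1.0]]
force: [-0.8, 0.1, -1.2]
opening: 0.598
```

Emit:
{"fn": "move_arm", "kwargs": {
  "series": [
    [-0.006,0.02,0.01,0,0.04],
    [-0.006,0.02,0.024,0,0.04],
    [-0.006,0.02,0.024,0,0.04]
  ]
}}

```text
time_s: 7.2
position: [0.5367, -0.2425, 0.1897]
tcp_rot: [[0.899, 0.437, -0.007], [0.437, -0.899, 0.01], [-0.002, -0.012, -1.0]]
force: [-0.2, 0.2, -1.2]
opening: 0.596
```

```bash
python3 sc.py st1 scene 165 150 80 85 7; python3 - <<'E'
from h import *
s=bot.read_state();p=s['position'];k=lambda q:[round((q[0]-165+.5)*7),round((q[1]-150+.5)*7)]
for z in(.033,.003,-.027,-.057): print(z,k(proj('scene',p+[0,0,z])))
for z in (.1,.11,.12): print(k(proj('scene',[.5375,-.2455,z])))
E
```

```text
7.2 [ 0.53670555 -0.24247132  0.18969461] [-0.1578677   0.15301709 -1.22781974] [ 0.0693061  -0.03355146  0.02584849] 0.5958047146131028
0.033 [261, 303]
0.003 [271, 351]
-0.027 [281, 398]
-0.057 [290, 443]
[294, 494]
[291, 479]
[288, 465]
```

View pics/st1.png

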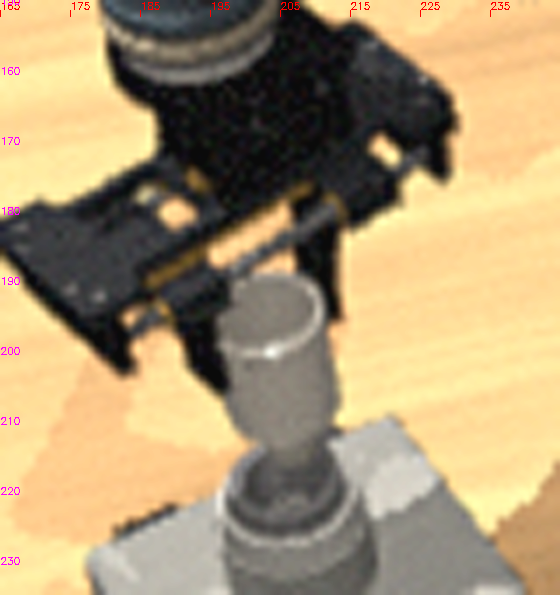

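The scene view shows the cone over the collar mouth, with the collar ring centred near (206,219). The funnel is about 1 px (4 mm) too far in +y. I'll shift by -4 mm in y and start lowering.

Emit:
{"fn": "move_arm", "kwargs": {
  "series": [
    [-0.001,0.004,0,0,0.04],
    [-0.001,0.004,0.01,0,0.04],
    [-0.001,0.004,0.018,0,0.04],
    [-0.001,0.004,0.025,0,0.04],
    [-0.001,0.004,0.025,0,0.04]
  ]
}}

```text
time_s: 7.88
position: [0.5376, -0.2462, 0.1648]
tcp_rot: [[0.899, 0.438, -0.007], [0.438, -0.899, 0.01], [-0.002, -0.012, -1.0]]
force: [0.8, 0.2, -1.6]
opening: 0.596
```

Emit:
{"fn": "move_arm", "kwargs": {
  "series": [
    [0,0,0.003,0,0.04],
    [0,0,0.006,0,0.04],
    [0,0,0.009,0,0.04],
    [0,0,0.011,0,0.04]
  ]
}}

```text
time_s: 8.38
position: [0.5375, -0.2463, 0.1538]
tcp_rot: [[0.899, 0.438, -0.007], [0.438, -0.899, 0.009], [-0.002, -0.011, -1.0]]
force: [-0.7, -0.1, 0.3]
opening: 0.6
```

Emit:
{"fn": "move_arm", "kwargs": {
  "series": [
    [0,0,0.0015,0,0.04],
    [0,0,0.003,0,0.04],
    [0,0,0.003,0,0.04]
  ]
}}

```text
time_s: 8.75
position: [0.5375, -0.2469, 0.1509]
tcp_rot: [[0.899, 0.438, -0.007], [0.438, -0.899, 0.008], [-0.003, -0.01, -1.0]]
force: [-1.5, -2.6, -0.7]
opening: 0.595
```

The contact is a light lateral force of about 3 N towards -x and -y, so the cone is touching one side. I'll shift about 2.5 mm that way and keep lowering.

Emit:
{"fn": "move_arm", "kwargs": {
  "series": [
    [-0.002,0.0015,0,0,0.04],
    [-0.002,0.0015,0,0,0.04],
    [-0.002,0.0015,0.002,0,0.04],
    [-0.002,0.0015,0.002,0,0.04]
  ]
}}

```text
time_s: 9.25
position: [0.5362, -0.2488, 0.1486]
tcp_rot: [[0.899, 0.438, -0.007], [0.438, -0.899, 0.008], [-0.003, -0.011, -1.0]]
force: [-0.9, 0.2, -1.1]
opening: 0.597
```

Emit:
{"fn": "move_arm", "kwargs": {
  "series": [
    [0,0,0.001,0,0.04],
    [0,0,0.002,0,0.04],
    [0,0,0.002,0,0.04]
  ]
}}

```text
time_s: 9.62
position: [0.536, -0.2488, 0.1465]
tcp_rot: [[0.899, 0.438, -0.008], [0.438, -0.899, 0.008], [-0.003, -0.011, -1.0]]
force: [-0.5, -0.3, -0.7]
opening: 0.598
```

Emit:
{"fn": "move_arm", "kwargs": {
  "series": [
    [0,0,0.001,0,0.04],
    [0,0,0.002,0,0.04],
    [0,0,0.002,0,0.04]
  ]
}}

```text
time_s: 10.0
position: [0.5359, -0.2489, 0.1447]
tcp_rot: [[0.899, 0.438, -0.008], [0.438, -0.899, 0.008], [-0.003, -0.011, -1.0]]
force: [-1.9, -1.1, 2.2]
opening: 0.599
```

Emit:
{"fn": "move_arm", "kwargs": {
  "series": [
    [-0.0006,0,0.001,0,0.04],
    [-0.0006,0,0.002,0,0.04],
    [-0.0006,0,0.002,0,0.04]
  ]
}}

```text
time_s: 10.38
position: [0.5355, -0.2491, 0.1427]
tcp_rot: [[0.899, 0.438, -0.007], [0.438, -0.899, 0.008], [-0.003, -0.011, -1.0]]
force: [-2.0, -0.2, 1.6]
opening: 0.592
```

Emit:
{"fn": "move_arm", "kwargs": {
  "series": [
    [0,0,0.001,0,0.04],
    [0,0,0.002,0,0.04],
    [0,0,0.002,0,0.04]
  ]
}}

```text
time_s: 10.75
position: [0.5355, -0.2491, 0.1406]
tcp_rot: [[0.899, 0.438, -0.007], [0.438, -0.899, 0.008], [-0.003, -0.011, -1.0]]
force: [-0.7, -0.7, 1.8]
opening: 0.596
```

The vertical load is steady at about 3 to 4 N while the TCP goes down, so the collar is sliding. I'll continue in small steps.

Emit:
{"fn": "move_arm", "kwargs": {
  "series": [
    [0,0,0.001,0,0.04],
    [0,0,0.002,0,0.04],
    [0,0,0.002,0,0.04]
  ]
}}

```text
time_s: 11.12
position: [0.5355, -0.2491, 0.1384]
tcp_rot: [[0.899, 0.438, -0.007], [0.438, -0.899, 0.008], [-0.003, -0.011, -1.0]]
force: [-1.0, -0.5, 0.7]
opening: 0.599
```

Emit:
{"fn": "move_arm", "kwargs": {
  "series": [
    [0,0,0.001,0,0.04],
    [0,0,0.0015,0,0.04],
    [0,0,0.0015,0,0.04]
  ]
}}

```text
time_s: 11.5
position: [0.5355, -0.2491, 0.1368]
tcp_rot: [[0.899, 0.438, -0.007], [0.438, -0.899, 0.008], [-0.003, -0.011, -1.0]]
force: [-0.8, 0.5, 2.3]
opening: 0.598
```

Emit:
{"fn": "move_arm", "kwargs": {
  "series": [
    [0,0,0.0007,0,0.04],
    [0,0,0.001,0,0.04],
    [0,0,0.001,0,0.04]
  ]
}}

```text
time_s: 11.88
position: [0.5356, -0.2491, 0.1362]
tcp_rot: [[0.899, 0.438, -0.007], [0.438, -0.899, 0.008], [-0.003, -0.01, -1.0]]
force: [-2.1, -0.1, 4.7]
opening: 0.601
```

Emit:
{"fn": "move_arm", "kwargs": {
  "series": [
    [0,0,0.0008,0,0.04],
    [0,0,0.0008,0,0.04]
  ]
}}

```text
time_s: 12.12
position: [0.5357, -0.2491, 0.1361]
tcp_rot: [[0.899, 0.438, -0.007], [0.438, -0.899, 0.008], [-0.003, -0.01, -1.0]]
force: [-2.1, 0.5, 7.5]
opening: 0.596
```

Hard stop at TCP z 0.136. The total travel since nesting is about 8.6 mm, which matches the collar stroke. I'm pushing up to the 14–20 N range.

Emit:
{"fn": "move_arm", "kwargs": {
  "series": [
    [0,0,0.001,0,0.04],
    [0,0,0.0013,0,0.04]
  ]
}}

```text
time_s: 12.38
position: [0.5358, -0.2491, 0.136]
tcp_rot: [[0.899, 0.438, -0.006], [0.438, -0.899, 0.008], [-0.002, -0.01, -1.0]]
force: [-2.6, 0.6, 11.4]
opening: 0.595
```

Emit:
{"fn": "move_arm", "kwargs": {
  "series": [
    [0,0,0.0015,0,0.04],
    [0,0,0.0017,0,0.04],
    [0,0,0.0017,0,0.04],
    [0,0,0.0017,0,0.04]
  ]
}}

```text
time_s: 12.88
position: [0.5359, -0.249, 0.136]
tcp_rot: [[0.899, 0.438, -0.006], [0.438, -0.899, 0.007], [-0.002, -0.009, -1.0]]
force: [-2.5, 1.7, 12.4]
opening: 0.596
```

Emit:
{"fn": "move_arm", "kwargs": {
  "series": [
    [0.0003,0,0.0018,0,0.04],
    [0.0003,0,0.0021,0,0.04],
    [0.0003,0,0.0021,0,0.04],
    [0.0003,0,0.0021,0,0.04]
  ]
}}

```text
time_s: 13.38
position: [0.5361, -0.2489, 0.1359]
tcp_rot: [[0.899, 0.438, -0.005], [0.438, -0.899, 0.007], [-0.002, -0.008, -1.0]]
force: [-3.8, 1.6, 14.9]
opening: 0.598
```

A steady push of about 15 N (about 16 N with the weight) moves nothing further, so the funnel is home. I'll relax the load and open.

Emit:
{"fn": "move_arm", "kwargs": {
  "series": [
    [0,0,0,0,0.04],
    [0,0,0,0,0.04]
  ]
}}

```text
time_s: 13.62
position: [0.5359, -0.2489, 0.1361]
tcp_rot: [[0.899, 0.438, -0.006], [0.439, -0.899, 0.007], [-0.002, -0.008, -1.0]]
force: [-1.4, -0.1, 5.8]
opening: 0.6
```

Emit:
{"fn": "move_arm", "kwargs": {
  "series": [
    [0,0,0,0,0.06],
    [0,0,0,0,0.075],
    [0,0,0,0,0.087],
    [0,0,0,0,0.087],
    [0,0,0,0,0.087]
  ]
}}

```text
time_s: 14.25
position: [0.5359, -0.2489, 0.136]
tcp_rot: [[0.899, 0.438, -0.006], [0.439, -0.899, 0.007], [-0.002, -0.009, -1.0]]
force: [0.0, -0.9, 0.1]
opening: 0.979
```

Emit:
{"fn": "move_arm", "kwargs": {
  "series": [
    [0,0,-0.02,0,0.087],
    [0,0,-0.05,0,0.087],
    [0,0,-0.09,0,0.087],
    [0,0,-0.13,0,0.087],
    [0,0,-0.15,0,0.087]
  ]
}}

```text
time_s: 14.88
position: [0.5376, -0.2505, 0.2887]
tcp_rot: [[0.899, 0.438, -0.002], [0.438, -0.899, 0.004], [0.0, -0.005, -1.0]]
force: [-0.0, -1.0, -0.1]
opening: 0.998
```

Emit:
{"fn": "move_arm", "kwargs": {
  "series": [
    [0.02,-0.05,0,0,0.087],
    [0.04,-0.1,0,0,0.087],
    [0.06,-0.15,0,0,0.087],
    [0.08,-0.2,0,0,0.087],
    [0.08,-0.2,0,0,0.087]
  ]
}}

```text
time_s: 15.5
position: [0.5207, -0.0321, 0.2898]
tcp_rot: [[0.896, 0.443, -0.003], [0.443, -0.896, 0.005], [-0.0, -0.006, -1.0]]
force: [-0.5, -0.6, -0.2]
opening: 1.001
```

```bash
python3 look.py final 0.5365 -0.247 0.13; python3 - <<'E'
from h import *
for n in('top','scene'): print(n,[proj(n,[.5365,-.247,z]) for z in(.169,.109)])
E
```

```text
15.5 [ 0.52070673 -0.03206849  0.28984367] [-0.51136243 -0.55280032 -0.20607149] 1.001445395906521
top [(np.float64(363.85364920655866), np.float64(221.91808635369193)), (np.float64(360.8766336843476), np.float64(225.3081803661142))]
scene [(np.float64(202.97964999354483), np.float64(205.24725367179155)), (np.float64(205.6586276835955), np.float64(218.03790255931338))]
```

View pics/final.png

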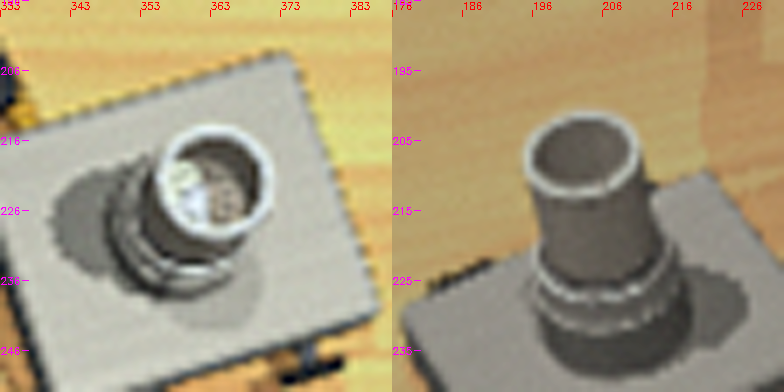

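The funnel stands upright in the port. Its rim centres, top (362.9,221.5) and scene (202.5,206.4), are within about 1 px of an upright, home funnel with its rim at z 0.169. The robot is clear of everything, so I'm handing in.

```bash
python3 -c "
from rig import hand_in; print(hand_in())"
```

```text
the job is handed in; nothing more can be done
None
```

The white funnel is seated home in the filtration port, standing upright and released, and the job was handed in at about 15.6 s of the 51 s allowed.

- **Seating:** I lifted the funnel from the rack and lowered it into the collar, shifting about 2.5 mm after a light 3 N side touch. The collar slid about 8.6 mm at roughly 3–4 N, then hit a hard stop with the TCP at z 0.136. Pushing to 15 N as read (about 16 N with the funnel's weight) moved it no further. The largest sideways force was about 4 N.
- **Last check:** In both cameras the rim centre is within about 1 px of where an upright, home funnel should be. The gripper was open and about 0.2 m clear of the funnel.
- **Disagreement:** In the scene camera the fingertips looked about 25 mm higher than the stated gripper geometry. I did not resolve this. The grasp (52 mm opening) and the forces behaved as expected.
- **Not checked:** I took no close look at the bystander glassware at the end. The planned path stayed clear of it, and no unexpected forces showed.

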